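# Set the running clearance of a board press

### The job

On the small screw press, push the tray with the circuit board fully home, then turn the bar knob clockwise (seen from above) until the foot bottoms firmly on the transformer, without crushing it, and back the knob off by a quarter of a turn from there; the drag pointer under the knob keeps the mark. Let go of it and leave the other things on the table where they are.

Things in the scene. Friction and masses are not known exactly. Their poses are not given: they have to be found in the camera images.
- press: Screw press, bolted down: grey base 200 (x) x 190 (y) x 16 mm high; aluminium column on its +y side, 70 to 100 mm from the screw axis; head 50 mm wide (x), from the column over the axis, underside 128 and top 154 mm above the table. Origin: on the table on the vertical screw axis. The tray slides in along its +x; z up. Place and yaw vary.
- screw (a joint): Knob angle, rad, growing clockwise seen from above; 0: bar along the press's x, lug to +x. Steep thread, 16 mm a turn: the foot sinks 2.55 mm per rad, the knob does not. Turns freely at 0.04 N m; once the foot bears, torque climbs 0.1 N m per 40 N at the foot, 65 N per 0.1 rad. Bottoms 1.2 to 3.5 rad from the start (hidden shims). Stays where left; springs back up to 0.15 rad if let go tight.
- knob_grip (a point): Point on the screw axis in the upper half of the knob's black bar, 192 mm above the table. The bar is 46 mm long (this point's x axis) and 14 mm thick (its y axis); its top is 204 mm above the table, and it rises 37 mm above a disc 44 mm across. It turns with the knob.
- foot: The round steel foot under the head, 20 mm across, driven straight down by the screw. Origin: centre of its lower face. The transformer on the tray, a block 40 x 36 mm, stands straight below it once the tray is home; its top is then about 66 to 69.5 mm above the table, at a height not known more closely (shims). More than 160 N from the foot crushes it.
- lug (a point): The small steel lug, 5 mm wide, that sticks out of the knob's disc below one end of the bar, 31 mm from the screw axis, 163 mm above the table. It turns with the knob.
- pointer: The brass drag pointer: a friction ring round the screw under the knob with a 5 mm wide tab, 30 to 40 mm from the axis, up to 166 mm above the table. The lug pushes the tab along clockwise; it stays at the farthest point reached. Origin on the screw axis; its x axis points to where the lug is when it touches the tab (the tab itself is 9 degrees farther clockwise). It starts short of the bottom.
- tray_tab (a point): Push tab of the sliding tray, at its robot-side end: an upright plate 34 mm wide, 10 mm thick, from 18 to 58 mm above the table. The point: middle of its outer face, 47 mm above the table; it moves with the tray. Push it along the press's x: drag 1.5 to 2 N, it stays where left. It starts 35 to 55 mm short of home; home (at the stop) it is 98 mm from the screw axis. Tray 60 mm wide.
- mouse: Bystander: a rounded computer mouse, 100 x 58 x 33 mm high. Origin at the centre of its underside.
- spool: Bystander: a solder spool standing on its flange, 60 mm across, 40 mm high. Origin at the centre of its underside.
- driver: Bystander: a screwdriver, 170 mm long, lying flat. Origin at the centre of its underside.
- jar: Bystander: a small clear jar, 52 mm across, 55 mm high. Origin at the centre of its underside.
- module: Bystander: a small circuit module, 50 x 36 x 18 mm high. Origin at the centre of its underside.
- battery_box: Bystander: a small black box, 55 x 28 x 20 mm high. Origin at the centre of its underside.

How it is judged:
On the way, in this order (a step that is already met when the one before it is completed fails the run):
1. the tray is pushed fully home (within 3 mm), the foot not yet bearing (x of tray_tab in the frame of press above -0.101 m and contact force between foot and anything else below 1 N), for 0.1 s.
2. the foot bears firmly on the transformer (over 15 N) with the tray home (x of tray_tab in the frame of press above -0.101 m and contact force between foot and anything else above 15 N), for 0.2 s.
3. the knob is backed off a quarter turn, give or take 23 degrees, from the farthest point it reached (kept by the drag pointer) (x of lug in the frame of pointer between -0.0121 and 0.0121 m and y of lug in the frame of pointer above 0.02 m), for 0.2 s.
At the end, for the whole second after the job is handed in: The tray is home (within 3 mm), and the knob is at rest a quarter turn (give or take 23 degrees) back from where it bottomed, as kept by the drag pointer (all of step 3 and x of tray_tab in the frame of press above -0.101 m and velocity of joint screw between -0.05 and 0.05 rad/s); the robot touches nothing.
It fails at once if the transformer is crushed: the foot presses with more than 160 N (contact force between foot and anything else above 160 N).
It fails at once if a bystander is moved by more than 30 mm (distance of any of mouse, spool, driver, jar, module, battery_box from where it was at the start of the episode above 0.03 m).
It also fails if it takes over 72 s, if anything falls off the work surface, if the arm or the gripper's body presses on something with over 40 N, if the wrist force passes 120 N, or if a joint passes its speed limit or range.

### The arm

A 6-joint arm with a two-finger parallel gripper is mounted at the origin on the work surface. World frame = base frame: x ahead of the robot, y to its left, z up, the work surface at z = 0. Lengths are in m, angles in rad, forces in N, time in s.
With the tool pointing down it reaches from about 0.325 to 0.775 m from the base axis. Payload 9.3 kg.
Tool frame: the origin (TCP) lies at the very end of the fingers, on their centre line; the grasp point (between the pads) lies 19 mm behind it (manip.grasp_offset is the distance from the TCP to the grasp point, in m); x points along the fingers, y is the direction in which the jaws open and shut, and the axes are right-handed (so a half turn about x gives the same grasp; the last joint's range is limited). The gripper opens to 85 mm and grips with 20 to 120 N. Pads are 22 mm wide; open, the fingers measure 114 mm over their backs; the gripper's body (76 mm by 85 mm) begins 54 mm behind the grasp point. The pads swing forward as they close: fully open they stand 13 mm farther back than shut.
Start: joints at [-1.286, 0.259, 0.021, 1.334, 0, 1.418], TCP at [0.233, -0.498, 0.197] pointing down, gripper open.
Joint ranges: [-3.04, 3.04], [-0.91, 1.82], [-1.04, 1.36], [-1.92, 1.95], [-1.52, 1.45], [-3.14, 3.14]. Speed limits (rad/s): [2.22, 2.22, 2.79, 3.14, 3.14, 3.14].

### API

Orientations are given as a unit quaternion [w, x, y, z].
In Python, from rig import manip, imaging gives the robot as it stands.
- The arm moves only by the tool play_rows, never from a script. Its argument "commands" is a list that holds one entry, the list of rows, each a list of 5 numbers: the opening, from -1 (shut) to 1 (fully open), so that 0 is half open, then the shift along the world's x, y, z in m, then the turn about the world's z in rad. A call has 1 to 12 rows; each row is the pose to reach, as a shift and turn from the pose measured when the call began; what a row does not reach only later rows make up. A row lasts 1/10 s, in which the tool goes at most 50 mm and 8.59 degrees, less where a joint would pass 70% of its speed; a pose out of reach is approached as far as the arm can. A call with a gripper value outside its range is refused whole. The fingers move at their own pace and stop on an object; the grip force is fixed at half the most. Time passes only in rows, so rows that repeat a pose let the fingers close. It gives the time, the measured TCP pose, the force and the opening at its end, in the units of the state.
- manip.get_state(): the state, without advancing time (a new reading comes with each control period).
- imaging.grab_frame(name): name is "scene" or "side" or "wrist"; returns the picture (480x640x3 uint8, red, green, blue); there is no depth.
- imaging.camera_model(name): a dict with "camera_matrix" (3x3 intrinsics, pixels), "distortion" ([k1, k2, p1, p2, k3] as OpenCV has them; the pictures are not rectified), "world_to_cam" (4x4, takes a point from world to camera coordinates). Camera axes: x right, y up, looking along -z (the intrinsics and any distortion apply to the point x, -y, -z); pixel columns grow to the right and rows downward; lengths in m; the calibration is good to about 2 mm. A picture is of the moment at which its call begins: read the wrist's pose just before it. camera_model takes no time and is no camera call; for the wrist camera it gives the pose at the moment of the call.
- manip.sign_off(): hands the job in, once; it reports no verdict.
The state is a dict: "time": time; "joint_positions": joint angles; "dq": joint speeds; "tau": joint torques, N m; "position": TCP position; "tool_rot": TCP orientation; "ft_force": force on the tool from outside, world axes, zero at the start; "wrist_torque": the same for the moment, N m; "opening": finger opening in m.
Only numpy, scipy, OpenCV 4.12 (cv2) and the standard library are available. Lean on these libraries where they do the work, as an engineer would, in place of code of your own. Each camera call takes 0.05 s, during which the arm holds its last target.

## Working session

There is one attempt and no reset: what is moved stays moved. The work goes in short steps, Python scripts to look and compute and a tool call to move; the robot and the scene stay as the last step left them, time stands still between calls to the robot, and variables do not carry over. Pictures are saved under pics/ and viewed, and the job is handed in when it is done.

Besides the shell and the picture viewer there is one more tool, called after ">>>" by a JSON object that holds its "fn" and its "kwargs". play_rows: Moves the arm, as the interface text tells. Its arguments: {"type":"object","properties":{"commands":{"type":"array","items":{"type":"array","items":{"type":"array","items":{"type":"number"}}}}},"required":["commands"]}

```bash
ls; mkdir -p pics
python3 - <<'E'
from rig import manip, imaging
import cv2
s=manip.get_state();print(s)
for n in("scene","side","wrist"):
    cv2.imwrite(f"pics/{n}0.png",imaging.grab_frame(n)[:,:,::-1])
    m=imaging.camera_model(n);print(n,m)
E
```

```text
pics
{'time': 0.0, 'joint_positions': array([-1.28559957e+00,  2.59200412e-01,  2.07424507e-02,  1.33370980e+00,
        4.06094824e-06,  1.41820921e+00]), 'dq': array([ 0.00016142,  0.00038879,  0.00087382, -0.00042694,  0.00103457,
       -0.00087026]), 'tau': array([-7.57659218e-04, -5.55644774e+01,  3.44527602e+01,  1.39541278e-02,
       -3.20560321e-04, -2.01326571e-06]), 'position': array([ 0.23307032, -0.49780084,  0.19615414]), 'tool_rot': array([-0.15306298, -0.69020341, -0.15403079,  0.6902648 ]), 'ft_force': array([-0.04128384, -0.0484707 , -0.3086609 ]), 'wrist_torque': array([ 0.01993345, -0.02823579,  0.02290119]), 'opening': 0.08504383048968267}
scene {'camera_matrix': array([[521.74785366,   0.        , 317.66245955],
       [  0.        , 521.74785366, 234.79186271],
       [  0.        ,   0.        ,   1.        ]]), 'distortion': array([-0.137705,  0.      ,  0.      ,  0.      ,  0.      ]), 'world_to_cam': array([[ 0.82374389,  0.56689665,  0.00861346, -0.45103755],
       [-0.48238617,  0.69279921,  0.53603436,  0.162289  ],
       [ 0.29790869, -0.44571004,  
[... 541 characters left out ...]
1.15571312],
       [ 0.        ,  0.        ,  0.        ,  1.        ]])}
wrist {'camera_matrix': array([[347.72345813,   0.        , 321.2920896 ],
       [  0.        , 347.72345813, 242.41818773],
       [  0.        ,   0.        ,   1.        ]]), 'distortion': array([-0.04876385,  0.        ,  0.        ,  0.        ,  0.        ]), 'world_to_cam': array([[ 4.22337095e-01, -9.06438376e-01, -9.21754324e-04,
        -5.48590666e-01],
       [ 8.60528317e-01,  4.01265321e-01, -3.13810704e-01,
         4.09638679e-02],
       [ 2.84819932e-01,  1.31740705e-01,  9.49485120e-01,
        -3.79488317e-01],
       [ 0.00000000e+00,  0.00000000e+00,  0.00000000e+00,
         1.00000000e+00]])}
```

View pics/scene0.png

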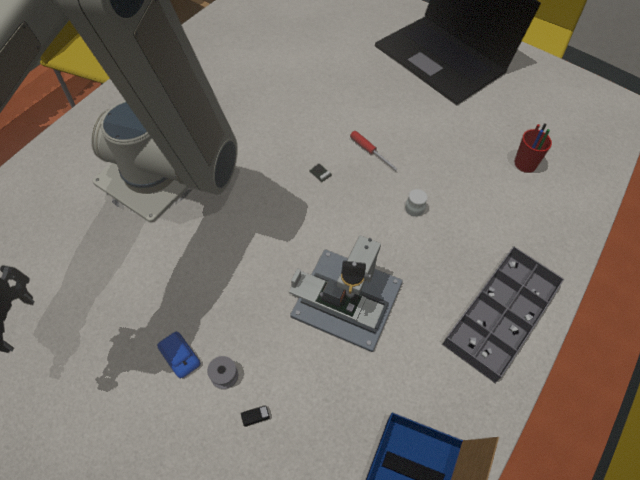

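View pics/side0.png

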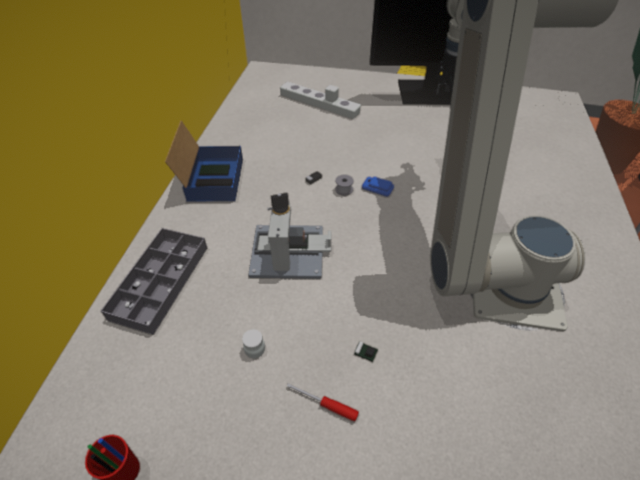

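View pics/wrist0.png

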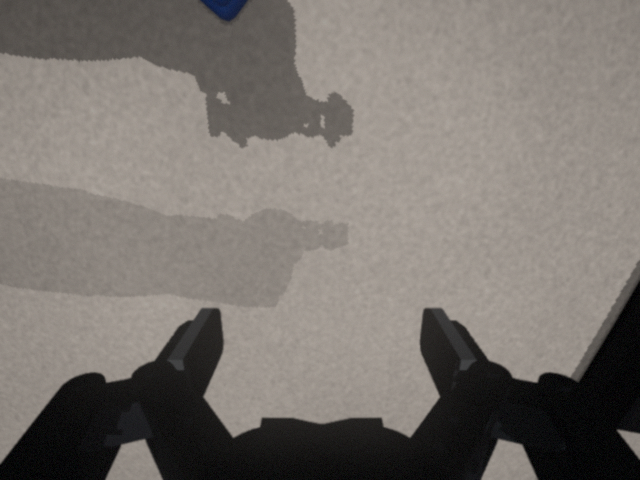

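The scene view shows the press near (350,295) with its tab at (297,278) and the knob at (352,272). In the side view the knob is at (280,203) and the tab at (327,243). Next I zoom in.

```bash
cat > h.py <<'E'
from rig import manip, imaging
import cv2, numpy as np
def ray(m,px):
    K=m['camera_matrix'];d=m['distortion'];T=m['world_to_cam']
    p=cv2.undistortPoints(np.array([[px]],float),K,d)[0,0]
    v=np.array([p[0],-p[1],-1.]);R=T[:3,:3];c=-R.T@T[:3,3];v=R.T@v
    return c,v/np.linalg.norm(v)
def onz(m,px,z):
    c,v=ray(m,px);return c+v*(z-c[2])/v[2]
def tri(*prs):
    A=np.zeros((3,3));b=np.zeros(3);L=[]
    for m,px in prs:
        c,v=ray(m,px);P=np.eye(3)-np.outer(v,v);A+=P;b+=P@c;L.append((c,P))
    x=np.linalg.solve(A,b);return x,[np.linalg.norm(P@(x-c)) for c,P in L]
def proj(m,X):
    T=m['world_to_cam'];X=np.atleast_2d(X);p=X@T[:3,:3].T+T[:3,3];p=p*[1,-1,-1]
    return cv2.projectPoints(p,np.zeros(3),np.zeros(3),m['camera_matrix'],m['distortion'])[0][:,0]
E
python3 - <<'E'
import cv2
a=cv2.imread('pics/scene0.png')[225:360,275:415]
b=cv2.imread('pics/side0.png')[180:285,240:345]
cv2.imwrite('pics/sc_z.png',cv2.resize(a,None,fx=5,fy=5,interpolation=2)[:600])
cv2.imwrite('pics/sd_z.png',cv2.resize(b,None,fx=5.5,fy=5.5,interpolation=2))
E
```

```text
(no output)
```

View pics/sc_z.png

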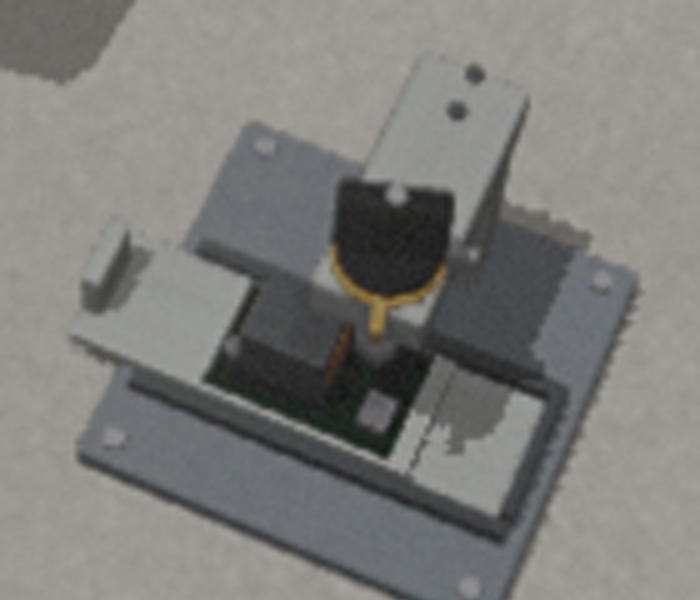

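View pics/sd_z.png

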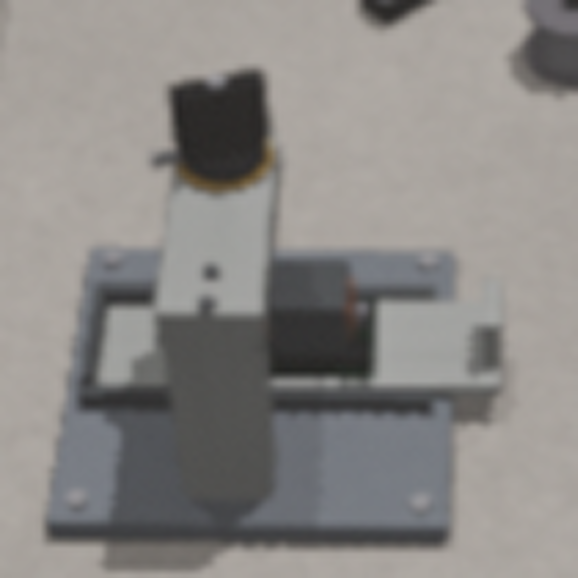

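Run:
```python
from h import *
S=imaging.camera_model('scene');D=imaging.camera_model('side')
s=lambda x,y:(275+x/5-.4,225+y/5-.4); d=lambda x,y:(240+x/5.5-.4,180+y/5.5-.4)
print('base scene');
for p in[(252,124),(637,270),(80,445)]:print(onz(S,s(*p),.016))
print('base side')
for p in[(92,249),(458,255),(50,522),(450,528)]:print(onz(D,d(*p),.016))
# bolts on scene/side: (265,146)-(420,500)? (602,280)-(76,497); (114,437)-(428,262);(469,586)-(112,260)
for a,b in[((265,146),(420,500)),((602,280),(76,497)),((114,437),(428,262)),((469,586),(112,260))]:
  print('bolt',tri((S,s(*a)),(D,d(*b))))
print('bar ends scene top',onz(S,s(345,182),.204),onz(S,s(450,188),.204))
print('bar mark',tri((S,s(397,190)),(D,d(216,80))))
print('bar ends side',onz(D,d(174,85),.204),onz(D,d(263,72),.204))
print('lug',tri((S,s(470,255)),(D,d(158,159))))
print('pointertab',onz(S,s(377,330),.164))
print('tab top mid', tri((S,s(110,232)),(D,d(489,292))))
```

```text
base scene
[0.52267282 0.06686062 0.016     ]
[0.71408441 0.1035871  0.016     ]
[ 0.55320185 -0.11477507  0.016     ]
base side
[ 0.74718419 -0.08465858  0.016     ]
[ 0.55066767 -0.11745568  0.016     ]
[0.71376135 0.09942332 0.016     ]
[0.51982608 0.0658155  0.016     ]
bolt (array([0.53662304, 0.05683918, 0.02288453]), [np.float64(8.006367606333304e-05), np.float64(8.006367606318628e-05)])
bolt (array([0.70387099, 0.08647125, 0.02203648]), [np.float64(0.0002636867224152007), np.float64(0.0002636867224150193)])
bolt (array([ 0.56469069, -0.10466042,  0.02086408]), [np.float64(3.6507294299931926e-05), np.float64(3.650729429998472e-05)])
bolt (array([ 0.73194013, -0.07438541,  0.0208757 ]), [np.float64(0.00035469176184301556), np.float64(0.0003546917618430604)])
bar ends scene top [ 0.62687306 -0.02927254  0.204     ] [ 0.66197772 -0.00818468  0.204     ]
bar mark (array([ 0.6467404 , -0.02341183,  0.20922551]), [np.float64(7.311490313856145e-06), np.float64(7.311490313805165e-06)])
bar ends side [ 0.66690892 -0.02203933  0.204     ] [ 0.6284363  -0.03847842  0.204     ]
lug (array([ 0.67555862, -0.01004777,  0.16619256]), [np.float64(0.0007056532741785932), np.float64(0.0007056532741782748)])
pointertab [ 0.6631169  -0.05807733  0.164     ]
tab top mid (array([ 0.520258  , -0.04285898,  0.07114397]), [np.float64(0.0004519052657483836), np.float64(0.00045190526574817233)])
```

The bolts give a yaw of about 10°. The bar's white mark and the lug agree on a screw axis near (0.647,-0.023). I'll check this from above with the wrist camera.

Run:
```python
from h import *
from scipy.spatial.transform import Rotation as Ro
s=manip.get_state();q=s['tool_rot'];R=Ro.from_quat([q[1],q[2],q[3],q[0]]).as_matrix();print(R.round(3))
m=imaging.camera_model('wrist');T=m['world_to_cam'];c=-T[:3,:3].T@T[:3,3];print('cam',c,'in tool',R.T@(c-s['position']),'look',-T[2,:3])
```

```text
[[-0.     0.424 -0.906]
 [ 0.001 -0.906 -0.424]
 [-1.    -0.001 -0.   ]]
cam [ 0.30452546 -0.46370695  0.37266774] in tool [-0.1763299  -0.00087019 -0.07922325] look [-0.28481993 -0.13174071 -0.94948512]
```

>>> {"fn": "play_rows", "kwargs": {"commands": [[[-1,0,0.01,0.03,0.15],[-1,0.02,0.03,0.06,0.3],[-1,0.04,0.06,0.1,0.45],[-1,0.07,0.1,0.14,0.6],[-1,0.1,0.14,0.17,0.75],[-1,0.13,0.18,0.18,0.9],[-1,0.17,0.22,0.18,1.05],[-1,0.21,0.26,0.18,1.2],[-1,0.25,0.3,0.18,1.35],[-1,0.28,0.34,0.18,1.5],[-1,0.3,0.38,0.18,1.65],[-1,0.32,0.42,0.18,1.8]]]}}

```text
time: 1.35
position: [0.538, -0.1044, 0.3757]
tool_rot: [0.637, 0.306, 0.638, -0.307]
ft_force: [0.8, -0.7, -0.3]
opening: 0.0001
```

>>> {"fn": "play_rows", "kwargs": {"commands": [[[-1,0.02,0.03,0,0.15],[-1,0.03,0.04,0,0.3],[-1,0.04,0.05,0,0.45],[-1,0.04,0.05,0,0.6],[-1,0.04,0.05,0,0.75],[-1,0.04,0.05,0,0.9],[-1,0.04,0.05,0,1.05],[-1,0.04,0.05,0,1.08],[-1,0.04,0.05,0,1.08],[-1,0.04,0.05,0,1.08]]]}}

```text
time: 2.35
position: [0.578, -0.0544, 0.3756]
tool_rot: [0.704, -0.064, 0.705, 0.063]
ft_force: [-0.6, -0.4, 0.6]
opening: 0.0002
```

```bash
cat >> h.py <<'E'
def st():
    s=manip.get_state()
    print('t',s['time'],'j',s['joint_positions'].round(3),'pos',s['position'].round(4),'q',s['tool_rot'].round(4),'F',s['ft_force'].round(2),'M',s['wrist_torque'].round(3),'open',round(s['opening'],4))
    return s
E
python3 - <<'E'
from h import *
st()
np.save('w1.npy',imaging.camera_model('wrist'),allow_pickle=True)
cv2.imwrite("pics/w1.png",imaging.grab_frame('wrist')[:,:,::-1])
E
```

```text
t 2.35 j [-0.237  0.343  0.597  1.825 -0.002 -0.418] pos [ 0.578  -0.0544  0.3756] q [ 0.7039 -0.0643  0.7046  0.0634] F [-0.64 -0.44  0.62] M [-0.011 -0.012 -0.031] open 0.0002
```

View pics/w1.png

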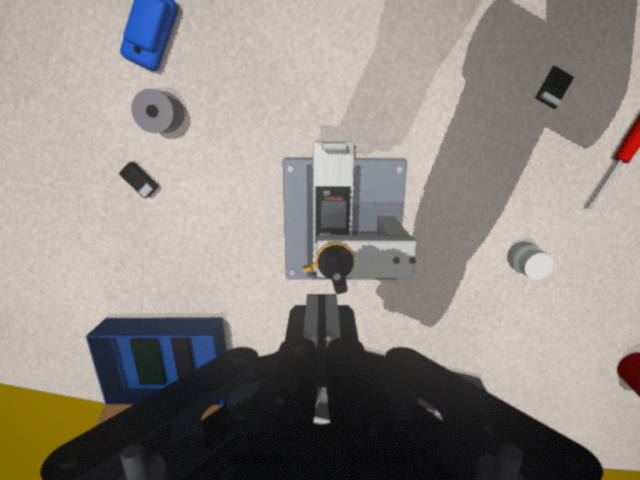

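The wrist view shows the press at (345,215), the tab at (333,147), the knob at (335,260), the bar end and lug at (341,287), and the pointer at (307,268).

Run:
```python
import cv2
a=cv2.imread('pics/w1.png')[135:300,270:425]
cv2.imwrite('pics/w1_z.png',cv2.resize(a,None,fx=3.6,fy=3.6,interpolation=2))
```

```text
(no output)
```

View pics/w1_z.png

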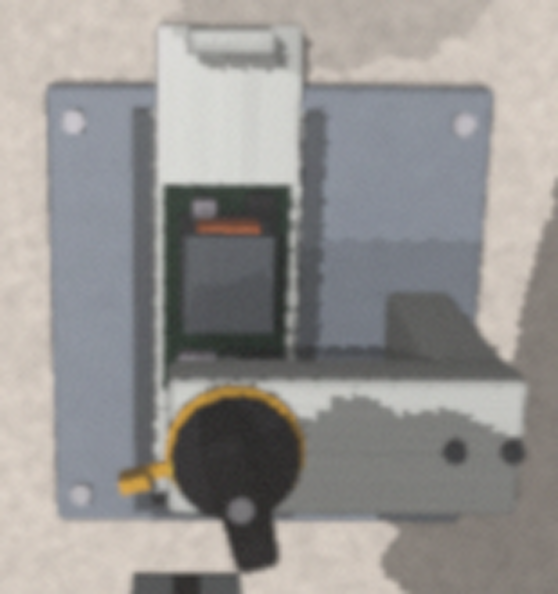

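Run:
```python
from h import *
S=imaging.camera_model('scene');D=imaging.camera_model('side');W=np.load('w1.npy',allow_pickle=True).item()
s=lambda x,y:(275+x/5-.4,225+y/5-.4); d=lambda x,y:(240+x/5.5-.4,180+y/5.5-.4); w=lambda x,y:(270+x/3.6-.4,135+y/3.6-.4)
print('mark',tri((S,s(397,190)),(D,d(216,80)),(W,w(240,510))),onz(W,w(240,510),.204),onz(S,s(397,190),.204),onz(D,d(216,80),.204))
print('bar far end top',onz(W,w(238,572),.204),onz(W,w(278,565),.204))
print('tab top',[onz(W,w(*p),.058) for p in((188,29),(277,31),(190,50),(275,50))])
print('tab tri',tri((S,s(120,221)),(W,w(188,30))), tri((S,s(90,265)),(W,w(277,31))),tri((S,s(85,275)),(W,w(190,40))))
print('bolts',[onz(W,w(*p),.018) for p in((73,122),(466,124),(80,495))])
p=[onz(W,w(*p),.016) for p in((50,87),(492,90),(60,515))];print('base',p)
print('pointer tab',onz(W,w(133,484),.165))
g=cv2.imread('pics/w1.png')
# dot centroid
```

```text
mark (array([ 0.6458919 , -0.02448119,  0.20787593]), [np.float64(0.0017125490794268347), np.float64(0.0012469531800788538), np.float64(0.0025738447189072263)]) [ 0.64527425 -0.02562117  0.204     ] [ 0.6454607 -0.0207236  0.204    ] [ 0.64859597 -0.02900977  0.204     ]
bar far end top [ 0.66578736 -0.0222401   0.204     ] [ 0.66125951 -0.01059794  0.204     ]
tab top [array([ 0.51545063, -0.06515587,  0.058     ]), array([ 0.51010015, -0.03164345,  0.058     ]), array([ 0.52298023, -0.0630118 ,  0.058     ]), array([ 0.51715225, -0.03099698,  0.058     ])]
tab tri (array([ 0.52272011, -0.05779712,  0.1037516 ]), [np.float64(0.011502380985927572), np.float64(0.011502380985927594)]) (array([ 0.50697495, -0.03300538,  0.01334203]), [np.float64(0.006346374890512016), np.float64(0.006346374890511877)]) (array([ 0.51964627, -0.06324505,  0.0615427 ]), [np.float64(0.0006716980182333499), np.float64(0.0006716980182333939)])
bolts [array([ 0.56278436, -0.10574691,  0.018     ]), array([0.5338637 , 0.05731445, 0.018     ]), array([ 0.73026905, -0.07693837,  0.018     ])]
base [array([ 0.55039539, -0.11759048,  0.016     ]), array([0.51825997, 0.06515259, 0.016     ]), array([ 0.74283082, -0.08463329,  0.016     ])]
pointer tab [ 0.65898073 -0.05779113  0.165     ]
```

>>> {"fn": "play_rows", "kwargs": {"commands": [[[-1,-0.05,0,0,0],[-1,-0.1,-0.001,0,0],[-1,-0.105,-0.001,-0.05,0],[-1,-0.105,-0.001,-0.1,0],[-1,-0.105,-0.001,-0.15,0],[-1,-0.105,-0.001,-0.2,0],[-1,-0.105,-0.001,-0.25,0],[-1,-0.105,-0.001,-0.29,0],[-1,-0.105,-0.001,-0.32,0],[-1,-0.105,-0.001,-0.336,0],[-1,-0.105,-0.001,-0.336,0],[-1,-0.105,-0.001,-0.336,0]]]}}

```text
time: 3.6
position: [0.4732, -0.0555, 0.04]
tool_rot: [0.704, -0.064, 0.705, 0.063]
ft_force: [-0.4, -0.6, -0.4]
opening: -0.0001
```

Run:
```python
from h import *
st()
a=imaging.grab_frame('scene')[:,:,::-1];b=imaging.grab_frame('side')[:,:,::-1]
a=cv2.resize(a[210:345,255:405],None,fx=2.66,fy=2.66,interpolation=2);b=cv2.resize(b[170:305,240:390],None,fx=2.66,fy=2.66,interpolation=2)
cv2.imwrite('pics/p1.png',np.hstack([a,b]))
```

```text
t 3.6 j [-0.292  0.24  -0.431  0.901 -0.002 -0.472] pos [ 0.4732 -0.0555  0.04  ] q [ 0.7039 -0.0642  0.7045  0.0632] F [-0.38 -0.56 -0.37] M [-0.003 -0.007 -0.008] open -0.0001
```

View pics/p1.png

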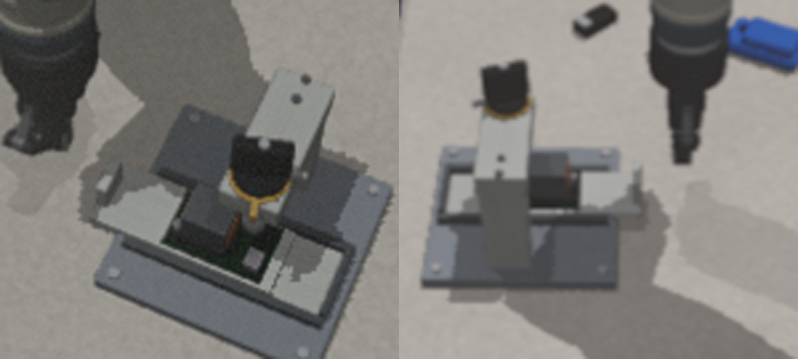

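Both views show the shut fingers standing clear in front of the tab, in line with it. I start pushing.

>>> {"fn": "play_rows", "kwargs": {"commands": [[[-1,0.015,0.0026,0,0],[-1,0.025,0.0044,0,0],[-1,0.032,0.0056,0,0],[-1,0.038,0.0067,0,0],[-1,0.044,0.0077,0,0],[-1,0.05,0.0088,0,0],[-1,0.054,0.0095,0,0],[-1,0.054,0.0095,0,0]]]}}

```text
time: 4.5
position: [0.5282, -0.0462, 0.0407]
tool_rot: [0.705, -0.065, 0.704, 0.063]
ft_force: [-0.4, -0.4, 0.5]
opening: -0.0001
```

>>> {"fn": "play_rows", "kwargs": {"commands": [[[-1,0.003,0.0005,0,0],[-1,0.006,0.001,0,0],[-1,0.008,0.0014,0,0]]]}}

```text
time: 4.8
position: [0.5365, -0.0447, 0.0407]
tool_rot: [0.705, -0.065, 0.704, 0.063]
ft_force: [0.3, 0.6, 0.4]
opening: -0.0001
```

Run:
```python
from h import *
s=st();r=s['position'][:2]-[.6458,-.025];print(r@[.985,.174],r@[-.174,.985])
```

```text
t 4.8 j [-0.238  0.332 -0.291  0.946 -0.002 -0.419] pos [ 0.5365 -0.0447  0.0407] q [ 0.7046 -0.0646  0.7039  0.0631] F [0.29 0.59 0.41] M [-0.069 -0.009  0.027] open -0.0001
-0.1111435770822021 -0.00041710829686679354
```

```bash
cat > look.py <<'E'
from h import *
import sys
st()
a=imaging.grab_frame('scene')[:,:,::-1];b=imaging.grab_frame('side')[:,:,::-1]
a=cv2.resize(a[210:345,275:410],None,fx=2.9,fy=2.9,interpolation=2);b=cv2.resize(b[170:305,230:365],None,fx=2.9,fy=2.9,interpolation=2)
cv2.imwrite(sys.argv[1],np.hstack([a,b]))
E
python3 look.py pics/p2.png
```

```text
t 4.8 j [-0.238  0.332 -0.291  0.946 -0.002 -0.419] pos [ 0.5365 -0.0447  0.0407] q [ 0.7046 -0.0646  0.7039  0.0631] F [0.29 0.59 0.41] M [-0.069 -0.009  0.027] open -0.0001
```

View pics/p2.png

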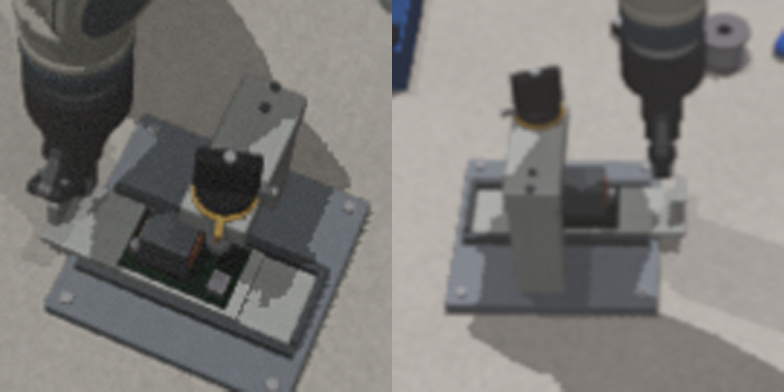

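Run:
```python
from h import *
S=imaging.camera_model('scene');D=imaging.camera_model('side')
s=manip.get_state();p=s['position']
# predicted tab corners before
ax=np.array([.6458,-.025]);ex=np.array([.985,.174]);ey=np.array([-.174,.985])
def P(x,y,z): return [*(ax+x*ex+y*ey),z]
tab=lambda x0:[P(x0,y,z) for y in(-.017,.017) for z in(.018,.058)]
for n,m,o in(('scene',S,(275,225)),('side',D,(300,205))):
    im=imaging.grab_frame(n)[:,:,::-1]
    c=cv2.resize(im[o[1]:o[1]+60,o[0]:o[0]+65],None,fx=6,fy=6,interpolation=2)
    f=lambda q:tuple(int(v) for v in (q-np.array(o)+.4)*6)
    cv2.imwrite(f'pics/q_{n}_raw.png',c.copy())
    cv2.circle(c,f(proj(m,p)[0]),4,(0,0,255),1)
    for q in proj(m,tab(-.135)):cv2.circle(c,f(q),3,(0,255,0),1)
    for q in proj(m,tab(-.098)):cv2.circle(c,f(q),3,(255,0,0),1)
    cv2.imwrite(f'pics/q_{n}.png',c)
cv2.imwrite('pics/q.png',np.hstack([cv2.imread('pics/q_scene.png'),cv2.imread('pics/q_side.png')]))
```

```text
(no output)
```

View pics/q.png

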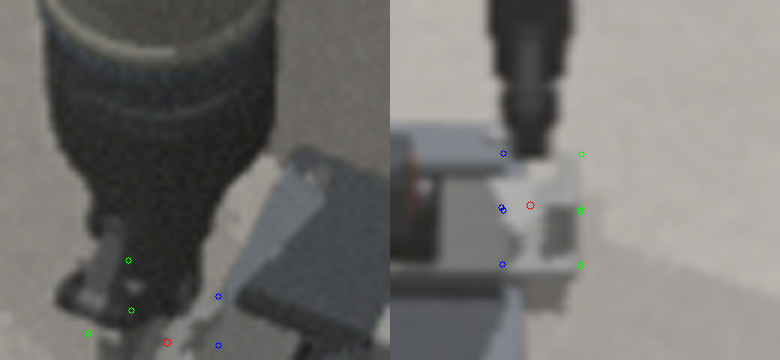

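Run:
```python
from h import *
im=imaging.grab_frame('wrist')[:,:,::-1]
im2=imaging.grab_frame('scene')[:,:,::-1]
im3=imaging.grab_frame('side')[:,:,::-1]
cv2.imwrite('pics/w2.png',im)
a=cv2.resize(im2[235:310,270:340],None,fx=5.5,fy=5.5,interpolation=2);b=cv2.resize(im3[190:265,295:365],None,fx=5.5,fy=5.5,interpolation=2)
cv2.imwrite('pics/q2.png',np.hstack([a,b]))
```

```text
(no output)
```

View pics/w2.png

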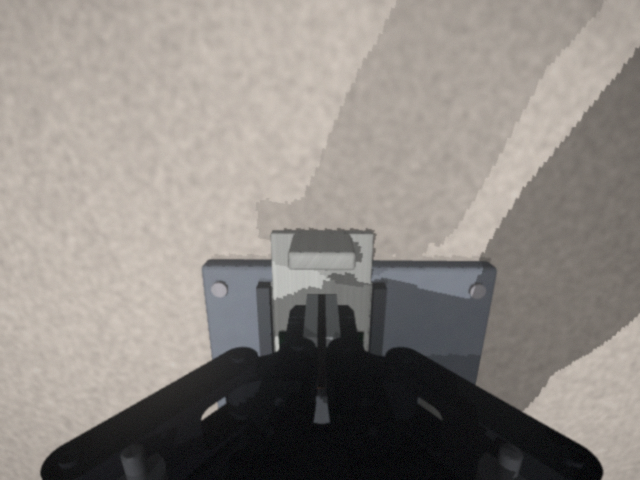

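View pics/q2.png

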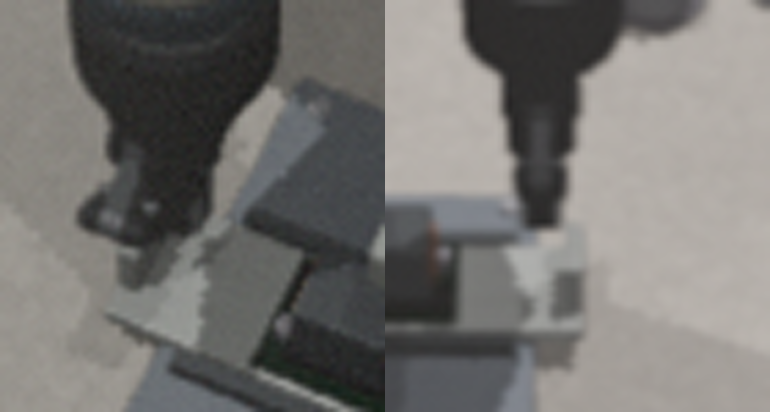

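Run:
```python
from h import *
S=imaging.camera_model('scene');D=imaging.camera_model('side');W=imaging.camera_model('wrist')
s=st();p=s['position'];print('tcp px wrist',proj(W,p))
for a in((134,285),(150,245)):
  print(tri((S,(270+a[0]/5.5-.4,235+a[1]/5.5-.4)),(D,(295+160/5.5-.4,190+228/5.5-.4))))
for q in((288,268),(355,268),(293,234),(350,234)):print(onz(W,q,.058),onz(W,q,.018))
print(onz(W,(272,232),.02),onz(W,(375,232),.02), [onz(W,q,.018) for q in((219,290),(477,291))])
```

```text
t 5.15 j [-0.238  0.331 -0.292  0.946 -0.002 -0.419] pos [ 0.5361 -0.0448  0.0407] q [ 0.7045 -0.0646  0.7039  0.0631] F [ 0.55 -0.92  0.07] M [ 0.029 -0.002  0.009] open 0.0
tcp px wrist [[320.71464326 283.30442021]]
(array([ 0.53474273, -0.06779492,  0.05016483]), [np.float64(0.004203171661720585), np.float64(0.0042031716617207835)])
(array([ 0.5330805 , -0.055025  ,  0.06353478]), [np.float64(0.0034820892634027005), np.float64(0.003482089263402605)])
[ 0.52289379 -0.06349804  0.058     ] [ 0.53998548 -0.06470516  0.018     ]
[ 0.51696962 -0.03093398  0.058     ] [ 0.53257071 -0.02394752  0.018     ]
[ 0.50509592 -0.0637454   0.058     ] [ 0.51770941 -0.06501477  0.018     ]
[ 0.50022639 -0.03694086  0.058     ] [ 0.51161464 -0.03146581  0.018     ]
[ 0.51807605 -0.07737948  0.02      ] [ 0.50718581 -0.0174348   0.02      ] [array([ 0.56286149, -0.10568794,  0.018     ]), array([0.53428613, 0.0562481 , 0.018     ])]
```

Run:
```python
from h import *
W=imaging.camera_model('wrist');s=manip.get_state();p=s['position']
u=np.array([-.985,-.174,0])
for off in(0,.011):
  for dz in(0,.01,.02,.03,.04):print(off,dz,proj(W,p+u*off+[0,0,dz]).round(1))
print(onz(W,(322,252),.058))
im=cv2.imread('pics/w2.png');cv2.imwrite('pics/w2z.png',cv2.resize(im[215:365,240:400],None,fx=4,fy=4,interpolation=2))
im=cv2.imread('pics/wrist0.png');
```

```text
0 0 [[320.7 283.3]]
0 0.01 [[320.6 291.3]]
0 0.02 [[320.6 300.3]]
0 0.03 [[320.5 310.2]]
0 0.04 [[320.4 321.3]]
0.011 0 [[320.8 264.9]]
0.011 0.01 [[320.7 272.2]]
0.011 0.02 [[320.6 280.2]]
0.011 0.03 [[320.6 289.2]]
0.011 0.04 [[320.5 299.3]]
[ 0.51161556 -0.04847153  0.058     ]
```

View pics/w2z.png

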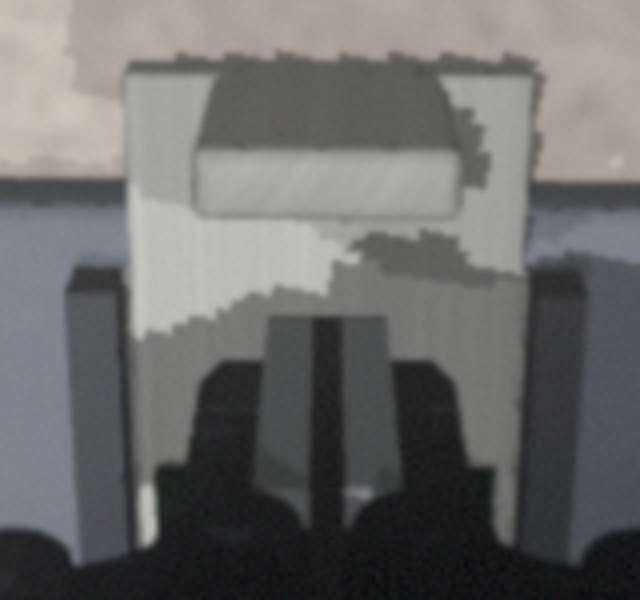

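Run:
```python
from h import *
D=imaging.camera_model('side');S=imaging.camera_model('scene')
p=manip.get_state()['position'];n=np.array([-.174,.985,0])
for px in((322,231.3),(326,231.3)):
  c,v=ray(D,px);t=((p-c)@n)/(v@n);print('side',c+v*t)
im=imaging.grab_frame('scene')[:,:,::-1];cv2.imwrite('pics/q3.png',cv2.resize(im[260:305,275:325],None,fx=12,fy=12,interpolation=2))
for z in(0,.01,.02,.03):print(z,proj(S,p+[0,0,z]),proj(D,p+[0,0,z]))
```

```text
side [ 0.53927348 -0.04419693  0.07141602]
side [ 0.52836226 -0.04612439  0.07157853]
0 [[302.37006619 281.65704449]] [[323.13761086 238.77813246]]
0.01 [[302.29632182 279.60290541]] [[323.14334932 236.37808831]]
0.02 [[302.22155478 277.51819017]] [[323.14914413 233.9486769 ]]
0.03 [[302.14574471 275.4022396 ]] [[323.15499601 231.48938237]]
```

View pics/q3.png

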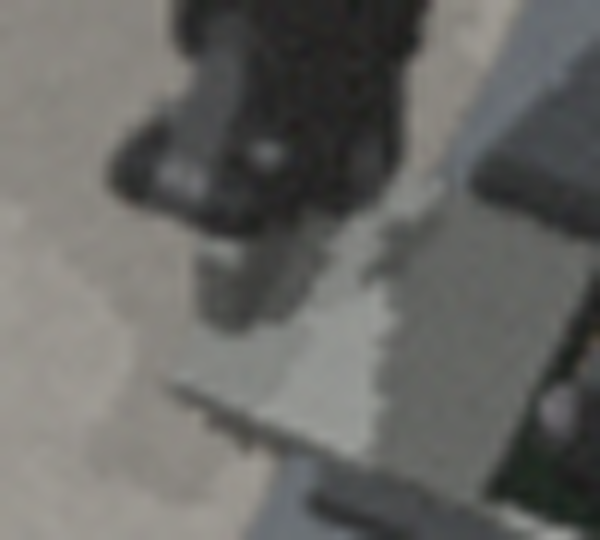

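Views of the tips from all cameras agree that the shut fingers end about 30 mm above the reported TCP, so they passed over the tab without touching it. I back off, go lower and push again.

>>> {"fn": "play_rows", "kwargs": {"commands": [[[-1,0,0,0.02,0],[-1,-0.02,-0.0035,0.03,0],[-1,-0.05,-0.0088,0.03,0],[-1,-0.065,-0.0115,0.03,0],[-1,-0.065,-0.0115,0.005,0],[-1,-0.065,-0.0115,-0.015,0],[-1,-0.065,-0.0115,-0.025,0],[-1,-0.065,-0.0115,-0.028,0],[-1,-0.065,-0.0115,-0.028,0]]]}}

```text
time: 6.1
position: [0.4712, -0.0563, 0.0127]
tool_rot: [0.704, -0.065, 0.704, 0.063]
ft_force: [0.1, -0.2, 0.6]
opening: 0.0001
```

```bash
python3 look.py pics/p3.png
```

```text
t 6.1 j [-0.295  0.266 -0.478  0.826 -0.002 -0.476] pos [ 0.4712 -0.0563  0.0127] q [ 0.7044 -0.0646  0.704   0.0631] F [ 0.08 -0.17  0.57] M [ 0.008  0.023 -0.   ] open 0.0001
```

View pics/p3.png

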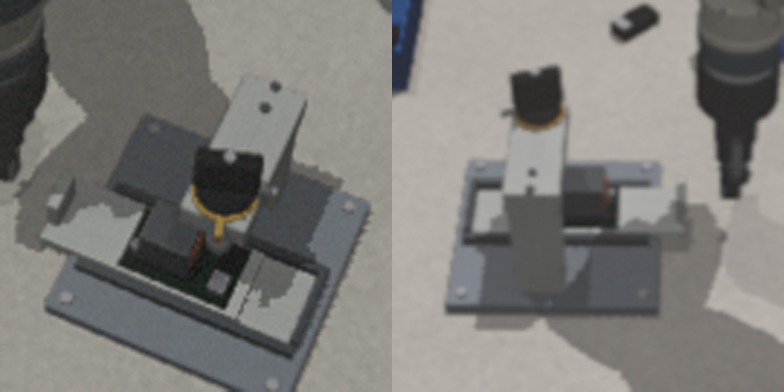

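>>> {"fn": "play_rows", "kwargs": {"commands": [[[-1,0.015,0.0026,0,0],[-1,0.025,0.0044,0,0],[-1,0.032,0.0056,0,0],[-1,0.038,0.0067,0,0],[-1,0.044,0.0077,0,0],[-1,0.048,0.0084,0,0]]]}}

```text
time: 6.8
position: [0.5199, -0.0478, 0.0133]
tool_rot: [0.705, -0.065, 0.704, 0.063]
ft_force: [-3.1, 0.1, 1.1]
opening: -0.0001
```

```bash
python3 look.py pics/p4.png
```

```text
t 6.8 j [-0.251  0.334 -0.37   0.864 -0.002 -0.432] pos [ 0.5199 -0.0478  0.0133] q [ 0.7047 -0.0647  0.7037  0.0631] F [-3.15  0.07  1.13] M [-0.105  0.302 -0.067] open -0.0001
```

View pics/p4.png

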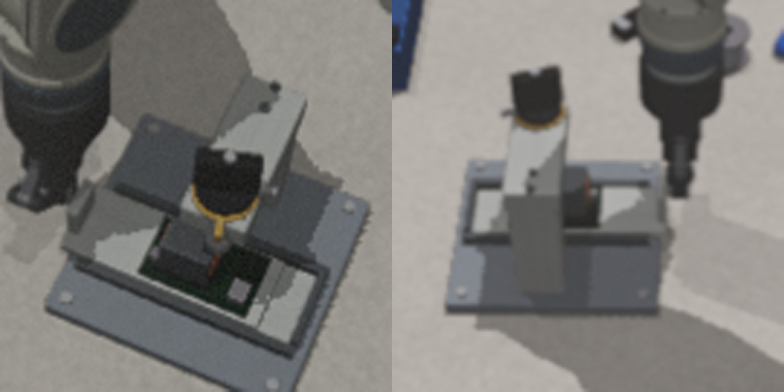

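The tray is sliding. I continue.

>>> {"fn": "play_rows", "kwargs": {"commands": [[[-1,0.005,0.0009,0,0],[-1,0.01,0.0018,0,0],[-1,0.014,0.0025,0,0],[-1,0.014,0.0025,0,0]]]}}

```text
time: 7.3
position: [0.535, -0.0453, 0.0132]
tool_rot: [0.705, -0.065, 0.703, 0.063]
ft_force: [0.3, -0.5, 0.3]
opening: -0.0
```

>>> {"fn": "play_rows", "kwargs": {"commands": [[[-1,0.002,0.0004,0,0],[-1,0.004,0.0007,0,0]]]}}

```text
time: 7.5
position: [0.539, -0.0446, 0.0132]
tool_rot: [0.705, -0.065, 0.703, 0.063]
ft_force: [-1.1, 0.6, -1.0]
opening: 0.0004
```

>>> {"fn": "play_rows", "kwargs": {"commands": [[[-1,0.001,0.0002,0,0],[-1,0.002,0.0004,0,0]]]}}

```text
time: 7.7
position: [0.5395, -0.0444, 0.0131]
tool_rot: [0.704, -0.065, 0.704, 0.063]
ft_force: [-12.0, -3.7, 7.8]
opening: 0.0001
```

>>> {"fn": "play_rows", "kwargs": {"commands": [[[-1,0.0025,0.0004,0,0],[-1,0.0025,0.0004,0,0],[-1,0.0025,0.0004,0,0]]]}}

```text
time: 8.0
position: [0.5393, -0.0445, 0.0131]
tool_rot: [0.702, -0.065, 0.706, 0.062]
ft_force: [-12.9, -4.0, 8.5]
opening: 0.0004
```

```bash
python3 - <<'E'
from h import *
st();W=imaging.camera_model('wrist')
cv2.imwrite('pics/w3.png',imaging.grab_frame('wrist')[:,:,::-1])
E
python3 look.py pics/p5.png
```

```text
t 8.0 j [-0.234  0.366 -0.319  0.889 -0.005 -0.415] pos [ 0.5393 -0.0445  0.0131] q [ 0.7024 -0.065   0.706   0.0624] F [-12.87  -4.04   8.52] M [-0.658  2.523 -0.035] open 0.0004
t 8.05 j [-0.234  0.366 -0.319  0.889 -0.005 -0.415] pos [ 0.5393 -0.0445  0.013 ] q [ 0.7024 -0.065   0.7061  0.0624] F [-13.23  -2.88   7.25] M [-0.686  2.651 -0.009] open 0.0001
```

View pics/p5.png

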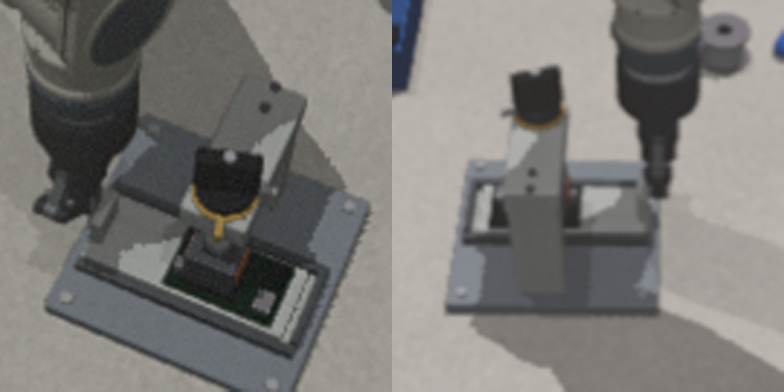

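View pics/w3.png

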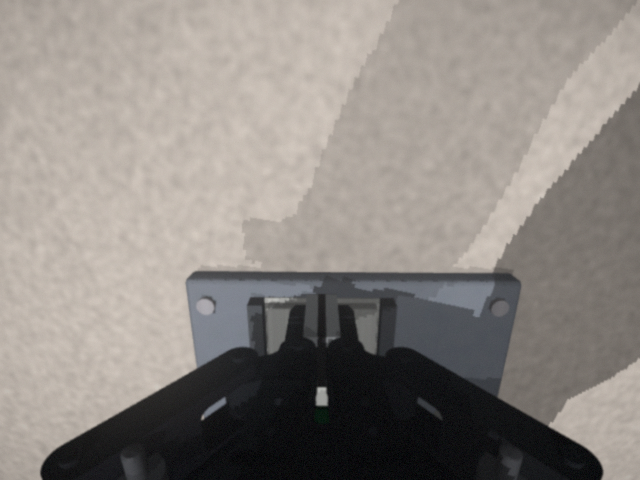

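The tray is at the stop: the force rose to 13 N and the tray end is flush with the channel. I back off, rise and view the knob from above.

>>> {"fn": "play_rows", "kwargs": {"commands": [[[-1,-0.02,-0.0035,0,0],[-1,-0.04,-0.007,0.01,0],[-1,-0.04,-0.007,0.06,0],[-1,-0.04,-0.007,0.11,0],[-0.5,-0.04,-0.007,0.16,0],[-0.2,-0.04,-0.003,0.21,0],[0,-0.01,0,0.25,0],[0,0.02,0.004,0.28,0.09],[0,0.046,0.009,0.29,0.2],[0,0.046,0.009,0.29,0.26],[0,0.046,0.009,0.29,0.26],[0,0.046,0.009,0.29,0.26]]]}}

```text
time: 9.35
position: [0.5852, -0.0355, 0.3029]
tool_rot: [0.689, -0.155, 0.692, 0.152]
ft_force: [-0.1, 0.1, -0.6]
opening: 0.0428
```

Run:
```python
from h import *
st()
np.save('w4.npy',imaging.camera_model('wrist'),allow_pickle=True)
cv2.imwrite("pics/w4.png",imaging.grab_frame('wrist')[:,:,::-1])
```

```text
t 9.35 j [-0.2    0.323  0.38   1.63  -0.006 -0.639] pos [ 0.5852 -0.0355  0.3029] q [ 0.6885 -0.1553  0.6918  0.1523] F [-0.09  0.05 -0.57] M [0.037 0.047 0.047] open 0.0428
```

View pics/w4.png

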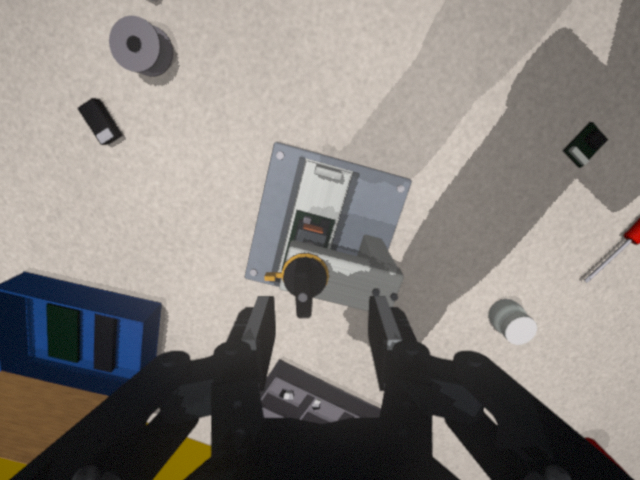

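Run:
```python
from h import *
im=cv2.imread('pics/w4.png')[245:325,255:350]
z=cv2.resize(im,None,fx=7,fy=7,interpolation=2);z=cv2.convertScaleAbs(z,alpha=2,beta=20);cv2.imwrite('pics/w4z.png',z)
```

```text
(no output)
```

View pics/w4z.png

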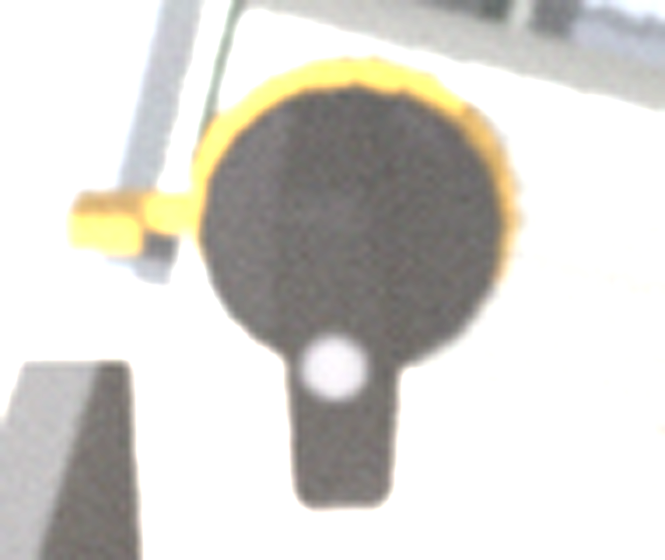

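Run:
```python
from h import *
W=np.load('w4.npy',allow_pickle=True).item();S=imaging.camera_model('scene');D=imaging.camera_model('side');W1=np.load('w1.npy',allow_pickle=True).item()
f=lambda x,y:(255+x/7-.4,245+y/7-.4)
dot=onz(W,f(335,370),.204);e=onz(W,f(344,506),.204);print('dot',dot,'end',e,np.degrees(np.arctan2(*(e-dot)[1::-1])),np.linalg.norm(e-dot))
print('mark tri wrist1+4',tri((W,f(335,370)),(W1,(270+240/3.6-.4,135+510/3.6-.4))))
print('mark tri all',tri((W,f(335,370)),(W1,(270+240/3.6-.4,135+510/3.6-.4)),(S,(353.9+.1,262.6)),(D,(278.9,194.2))))
# disc top circle center: px approx
print('disc',onz(W,f(352,225),.167))
print('width',onz(W,f(297,490),.204),onz(W,f(391,490),.204))
c=(onz(W,f(297,490),.204)+onz(W,f(391,490),.204))/2;print(c)
print('pointer',onz(W,f(107,220),.165))
```

```text
dot [ 0.6457188  -0.02503442  0.204     ] end [ 0.66294586 -0.01609694  0.204     ] 27.4205150985399 0.019407472959741563
mark tri wrist1+4 (array([ 0.64110203, -0.0266803 ,  0.21361957]), [np.float64(0.00014744758143224695), np.float64(0.00014744758143222752)])
mark tri all (array([ 0.64556145, -0.02472484,  0.20721338]), [np.float64(0.0014593192797739398), np.float64(0.0019456572639828973), np.float64(0.002276990796325847), np.float64(0.0016662135299283258)])
disc [ 0.64223301 -0.02619258  0.167     ]
width [ 0.66338639 -0.02249139  0.204     ] [ 0.6582642  -0.01159998  0.204     ]
[ 0.6608253  -0.01704568  0.204     ]
pointer [ 0.65702485 -0.0574316   0.165     ]
```

Run:
```python
from h import *
W1=np.load('w1.npy',allow_pickle=True).item();w=lambda x,y:(270+x/3.6-.4,135+y/3.6-.4)
W=np.load('w4.npy',allow_pickle=True).item()
ex=np.array([np.cos(.174),np.sin(.174)])
for n in((480,381),(480,514),(400,381),(400,516)):
  p=onz(W1,w(*n),.154);print(p,p[:2]@ex)
print('axis cands',np.array([.6457,-.025])@ex,np.array([.6422,-.0262])@ex)
im=cv2.imread('pics/w4.png')[225:325,260:420]
cv2.imwrite('pics/w4h.png',cv2.convertScaleAbs(cv2.resize(im,None,fx=5,fy=5,interpolation=2),alpha=1.5))
```

```text
[0.60616014 0.05067902 0.154     ] 0.6057809364926738
[0.65326235 0.06288462 0.154     ] 0.6542849885256099
[0.61096099 0.02423651 0.154     ] 0.6059314770224928
[0.65891886 0.03563059 0.154     ] 0.6551377761140192
axis cands 0.6316219467535674 0.6279670482232936
```

View pics/w4h.png

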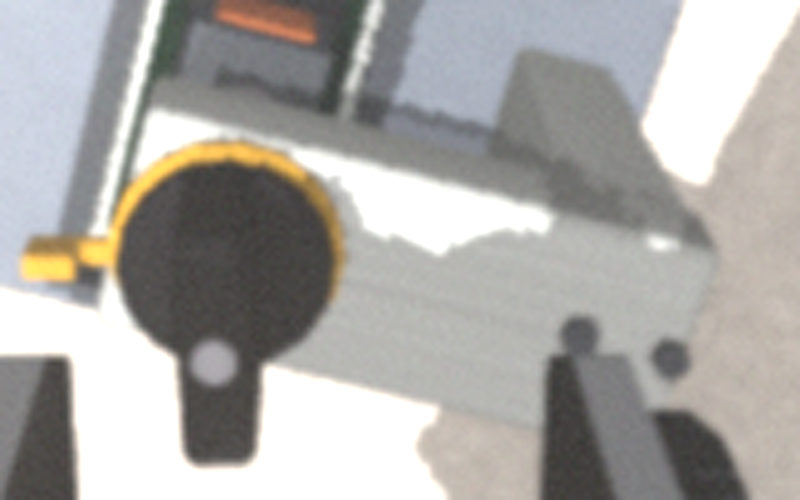

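The bar lies along the jaw-normal direction (about 25°). The head, disc and mark average to an axis near (0.644,-0.0255). I move over it and descend in stages.

>>> {"fn": "play_rows", "kwargs": {"commands": [[[0,0.03,0.005,0,0],[0,0.059,0.01,0,0],[0,0.059,0.01,-0.04,0],[0,0.059,0.01,-0.08,0],[0,0.059,0.01,-0.11,0],[0,0.059,0.01,-0.13,0],[0,0.059,0.01,-0.143,0],[0,0.059,0.01,-0.143,0]]]}}

```text
time: 10.2
position: [0.6425, -0.0255, 0.1583]
tool_rot: [0.688, -0.154, 0.693, 0.152]
ft_force: [0.0, 0.5, 0.1]
opening: 0.0426
```

```bash
cat > look2.py <<'E'
from h import *
import sys
st()
a=imaging.grab_frame('scene')[:,:,::-1];b=imaging.grab_frame('side')[:,:,::-1];c=imaging.grab_frame('wrist')[:,:,::-1]
cv2.imwrite(sys.argv[1].replace('.png','w.png'),c)
a=cv2.resize(a[230:310,310:400],None,fx=4.4,fy=4.4,interpolation=2);b=cv2.resize(b[160:240,235:325],None,fx=4.4,fy=4.4,interpolation=2)
cv2.imwrite(sys.argv[1],cv2.convertScaleAbs(np.hstack([a,b]),alpha=1.6))
E
python3 look2.py pics/k1.png
```

```text
t 10.2 j [-0.167  0.436  0.191  1.331 -0.006 -0.604] pos [ 0.6425 -0.0255  0.1583] q [ 0.6876 -0.1543  0.693   0.1522] F [0.   0.55 0.08] M [-0.017 -0.014  0.047] open 0.0426
```

View pics/k1.png

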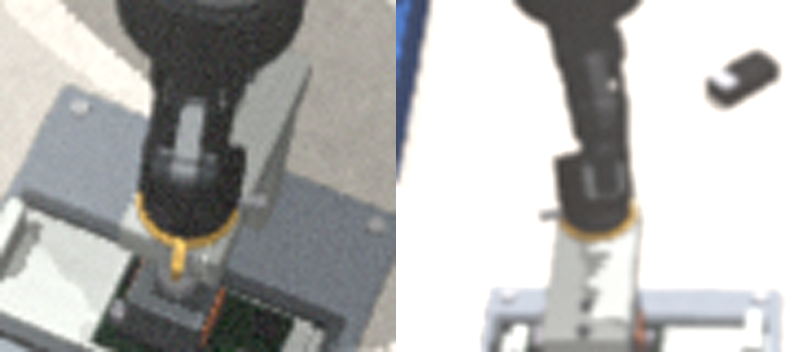

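View pics/k1w.png

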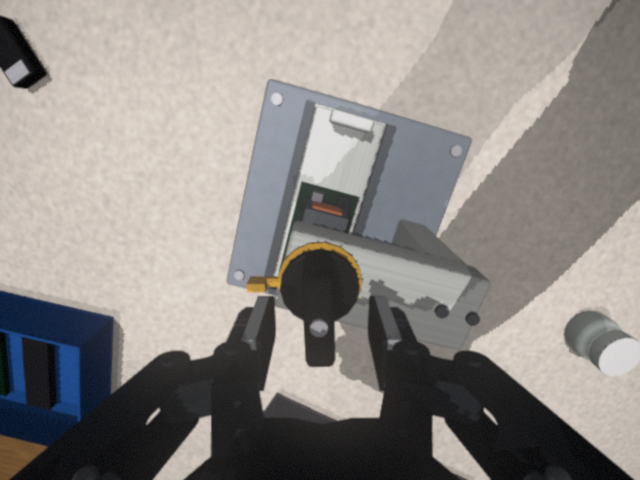

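Run:
```python
from h import *
W=imaging.camera_model('wrist')
for xy in((.6425,-.0255),(.6457,-.025)):
  print(proj(W,[[*xy,.167],[*xy,.204]]).round(1))
u=np.array([np.cos(.44),np.sin(.44),0])
for xy in((.6425,-.0255),(.6457,-.025)):print('end',proj(W,np.array([*xy,.204])+.023*u).round(1))
print('dot', onz(W,(318.5,328),.204),'end',onz(W,(320,366),.204),'disc',onz(W,(320,283),.167))
```

```text
[[321.5 285.2]
 [321.2 321.1]]
[[319.8 290.4]
 [319.1 327.3]]
end [[321.4 364.8]]
end [[319.4 370.4]]
dot [ 0.64614258 -0.02509908  0.204     ] end [ 0.66416802 -0.01599963  0.204     ] disc [ 0.64167332 -0.0267488   0.167     ]
```

>>> {"fn": "play_rows", "kwargs": {"commands": [[[0,0.0015,0,-0.003,0],[0,0.0015,0,-0.006,0],[0,0.0015,0,-0.006,0]]]}}

```text
time: 10.65
position: [0.6456, -0.0257, 0.155]
tool_rot: [0.689, -0.155, 0.691, 0.152]
ft_force: [0.7, -1.0, -0.2]
opening: 0.0428
```

>>> {"fn": "play_rows", "kwargs": {"commands": [[[0,-0.002,0,-0.003,0],[0,-0.002,0,-0.003,0],[-1,-0.002,0,-0.003,0],[-1,-0.002,0,-0.003,0],[-1,-0.002,0,-0.003,0],[-1,-0.002,0,-0.003,0],[-1,-0.002,0,-0.003,0],[-1,-0.002,0,-0.003,0]]]}}

```text
time: 11.45
position: [0.644, -0.0266, 0.1525]
tool_rot: [0.689, -0.155, 0.691, 0.151]
ft_force: [0.3, -4.7, 2.2]
opening: 0.0125
```

```bash
python3 look2.py pics/k2.png
```

```text
t 11.45 j [-0.168  0.436  0.176  1.311 -0.007 -0.605] pos [ 0.644  -0.0266  0.1525] q [ 0.6893 -0.1555  0.6913  0.151 ] F [ 0.26 -4.75  2.24] M [-0.912 -0.047 -0.059] open 0.0125
```

View pics/k2.png

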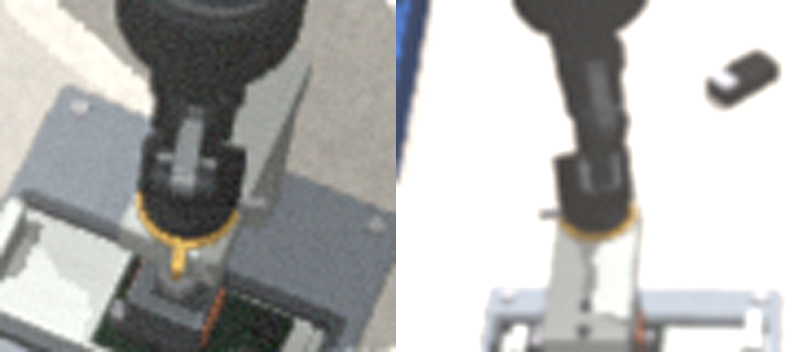

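View pics/k2w.png

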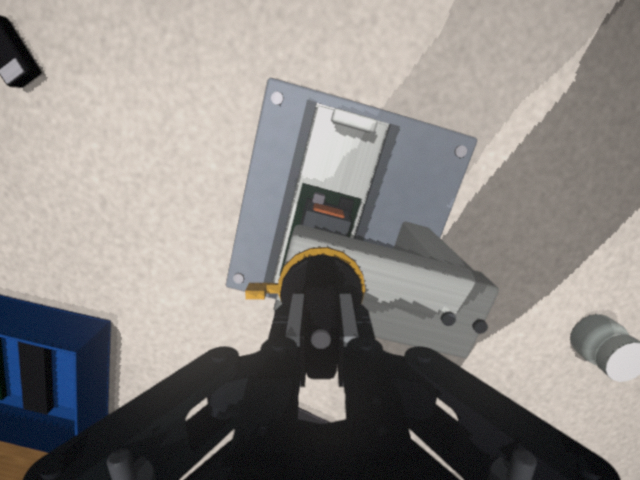

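Gripped: the opening is 12.5 mm on the bar and the dot sits between the pads. I turn clockwise by 1.0 rad first, since the bottom cannot come before 1.2.

>>> {"fn": "play_rows", "kwargs": {"commands": [[[-1,0,0,0,-0.1],[-1,0,0,0,-0.2],[-1,0,0,0,-0.3],[-1,0,0,0,-0.4],[-1,0,0,0,-0.5],[-1,0,0,0,-0.5],[-1,0,0,0,-0.5]]]}}

```text
time: 12.3
position: [0.6437, -0.0253, 0.1525]
tool_rot: [0.705, 0.02, 0.708, -0.022]
ft_force: [-1.4, 5.3, 2.1]
opening: 0.0124
```

```bash
python3 look2.py pics/k3.png
```

```text
t 12.3 j [-0.167  0.438  0.18   1.316 -0.004 -0.108] pos [ 0.6437 -0.0253  0.1525] q [ 0.7051  0.0199  0.7085 -0.0222] F [-1.42  5.27  2.1 ] M [ 1.381  0.239 -0.051] open 0.0124
```

View pics/k3w.png

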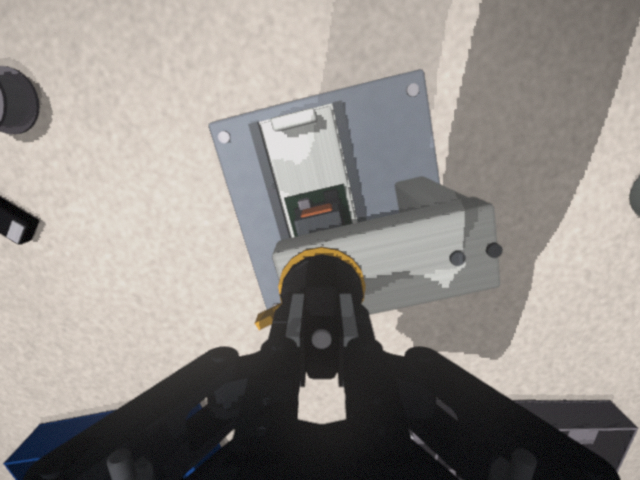

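>>> {"fn": "play_rows", "kwargs": {"commands": [[[-1,0,0,0,-0.1],[-1,0,0,0,-0.2],[-1,0,0,0,-0.3],[-1,0,0,0,-0.4],[-1,0,0,0,-0.5],[-1,0,0,0,-0.6],[-1,0,0,0,-0.6]]]}}

```text
time: 13.15
position: [0.6443, -0.0237, 0.1525]
tool_rot: [0.667, 0.229, 0.671, -0.228]
ft_force: [2.2, 8.2, 0.0]
opening: 0.0125
```

```bash
cat > tq.py <<'E'
from h import *
L=[];A=[]
for i in range(3):
    s=manip.get_state();L.append([*s['wrist_torque'],*s['ft_force']]);A.append(s['joint_positions'][0]-s['joint_positions'][5]);imaging.grab_frame('wrist')
print('t',s['time'],'M',np.mean(L,0)[:3].round(3),'F',np.mean(L,0)[3:].round(1),'Mz each',np.array(L)[:,2].round(3),'yaw',np.round(A,4),'turned cw',round(.437-A[-1],3),'j6',s['joint_positions'][5].round(3),'tau6',s['tau'][5].round(3))
E
python3 tq.py
```

```text
t 13.25 M [ 1.702 -0.668 -0.022] F [ 2.4  7.7 -0.1] Mz each [ 0.041 -0.044 -0.063] yaw [-0.6587 -0.6561 -0.6554] turned cw 1.092 j6 0.488 tau6 0.102
```

>>> {"fn": "play_rows", "kwargs": {"commands": [[[-1,0,0.001,0,-0.06],[-1,0,0.001,0,-0.12],[-1,0,0.001,0,-0.18],[-1,0,0.001,0,-0.2]]]}}

```text
time: 13.7
position: [0.6447, -0.0231, 0.1524]
tool_rot: [0.642, 0.294, 0.645, -0.292]
ft_force: [2.7, -2.0, -1.1]
opening: 0.0129
```

```bash
python3 tq.py
```

```text
t 13.8 M [-0.348 -0.64   0.018] F [ 2.4 -2.3 -1.2] Mz each [ 0.079 -0.015 -0.01 ] yaw [-0.8547 -0.855  -0.8535] turned cw 1.29 j6 0.686 tau6 0.293
```

>>> {"fn": "play_rows", "kwargs": {"commands": [[[-1,0,0,0,-0.05],[-1,0,0,0,-0.1],[-1,0,0,0,-0.15],[-1,0,0,0,-0.15]]]}}

```text
time: 14.25
position: [0.6451, -0.0228, 0.1525]
tool_rot: [0.619, 0.341, 0.622, -0.339]
ft_force: [2.9, 0.2, -2.0]
opening: 0.0123
```

```bash
python3 tq.py
```

```text
t 14.35 M [ 0.139 -1.027 -0.013] F [ 3.5  0.2 -2. ] Mz each [-0.01   0.011 -0.041] yaw [-1.002  -1.0006 -1.0006] turned cw 1.438 j6 0.833 tau6 0.067
```

>>> {"fn": "play_rows", "kwargs": {"commands": [[[-1,0,0,0,-0.05],[-1,0,0,0,-0.1],[-1,0,0,0,-0.1]]]}}

```text
time: 14.7
position: [0.6453, -0.0227, 0.1525]
tool_rot: [0.602, 0.371, 0.604, -0.369]
ft_force: [4.5, 1.3, -2.2]
opening: 0.0126
```

```bash
python3 tq.py
```

```text
t 14.8 M [ 0.221 -1.213 -0.028] F [ 4.7  1.4 -2.4] Mz each [-0.007 -0.025 -0.052] yaw [-1.1001 -1.0987 -1.0984] turned cw 1.535 j6 0.931 tau6 0.023
```

>>> {"fn": "play_rows", "kwargs": {"commands": [[[-1,0,0,0,-0.05],[-1,0,0,0,-0.1],[-1,0,0,0,-0.1]]]}}

```text
time: 15.15
position: [0.6456, -0.0226, 0.1525]
tool_rot: [0.583, 0.4, 0.585, -0.397]
ft_force: [5.4, 1.3, -1.9]
opening: 0.0123
```

```bash
python3 tq.py; python3 look2.py pics/k4.png
```

```text
t 15.25 M [ 0.222 -1.215 -0.025] F [ 4.9  1.  -2.2] Mz each [-0.021 -0.054  0.001] yaw [-1.1976 -1.1963 -1.196 ] turned cw 1.633 j6 1.029 tau6 0.035
t 15.3 j [-0.167  0.438  0.18   1.313  0.005  1.029] pos [ 0.6456 -0.0226  0.1525] q [ 0.5834  0.3994  0.5854 -0.3967] F [ 4.27  0.79 -1.49] M [ 0.204 -1.287 -0.046] open 0.0126
```

View pics/k4.png

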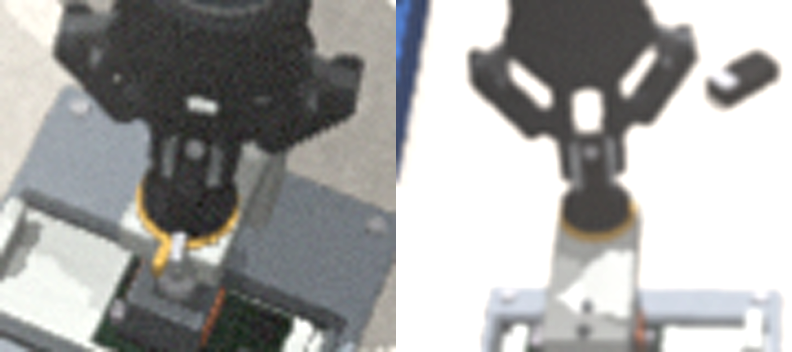

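The lug is now carrying the brass tab along, and the foot is still above the transformer. I continue in steps of 0.1 rad.

>>> {"fn": "play_rows", "kwargs": {"commands": [[[-1,0,0,0,-0.05],[-1,0,0,0,-0.1],[-1,0,0,0,-0.1]]]}}

```text
time: 15.75
position: [0.6459, -0.0225, 0.1525]
tool_rot: [0.563, 0.428, 0.565, -0.425]
ft_force: [4.5, 0.6, -2.8]
opening: 0.0121
```

```bash
python3 tq.py
```

```text
t 15.85 M [ 0.166 -1.256 -0.026] F [ 5.1  0.8 -3.1] Mz each [-0.016 -0.068  0.008] yaw [-1.2951 -1.2938 -1.2935] turned cw 1.73 j6 1.126 tau6 0.035
```

>>> {"fn": "play_rows", "kwargs": {"commands": [[[-1,0,0,0,-0.05],[-1,0,0,0,-0.1],[-1,0,0,0,-0.1]]]}}

```text
time: 16.2
position: [0.6462, -0.0224, 0.1525]
tool_rot: [0.542, 0.455, 0.543, -0.452]
ft_force: [4.7, 1.4, -3.0]
opening: 0.0125
```

```bash
python3 tq.py
```

```text
t 16.3 M [ 0.134 -1.235 -0.027] F [ 4.9  1.3 -2.5] Mz each [-0.027 -0.014 -0.041] yaw [-1.3926 -1.3914 -1.3911] turned cw 1.828 j6 1.224 tau6 0.036
```

>>> {"fn": "play_rows", "kwargs": {"commands": [[[-1,0,0,0,-0.05],[-1,0,0,0,-0.1],[-1,0,0,0,-0.1]]]}}

```text
time: 16.65
position: [0.6465, -0.0224, 0.1525]
tool_rot: [0.519, 0.481, 0.52, -0.478]
ft_force: [5.0, -0.3, -2.8]
opening: 0.0125
```

```bash
python3 tq.py
```

```text
t 16.75 M [ 0.12  -1.241 -0.025] F [ 5.2  0.6 -2.3] Mz each [-0.015 -0.018 -0.044] yaw [-1.4902 -1.489  -1.4886] turned cw 1.926 j6 1.322 tau6 0.036
```

>>> {"fn": "play_rows", "kwargs": {"commands": [[[-1,0,0,0,-0.05],[-1,0,0,0,-0.1],[-1,0,0,0,-0.1]]]}}

```text
time: 17.1
position: [0.6468, -0.0224, 0.1524]
tool_rot: [0.496, 0.506, 0.496, -0.502]
ft_force: [5.7, 0.8, -2.3]
opening: 0.0126
```

```bash
python3 tq.py
```

```text
t 17.2 M [ 0.075 -1.215 -0.039] F [ 5.9  0.3 -2. ] Mz each [-0.041 -0.006 -0.072] yaw [-1.5878 -1.5866 -1.5863] turned cw 2.023 j6 1.419 tau6 0.036
```

>>> {"fn": "play_rows", "kwargs": {"commands": [[[-1,0,0,0,-0.05],[-1,0,0,0,-0.1],[-1,0,0,0,-0.1]]]}}

```text
time: 17.55
position: [0.6471, -0.0225, 0.1525]
tool_rot: [0.471, 0.53, 0.47, -0.526]
ft_force: [5.1, 0.7, -2.6]
opening: 0.0124
```

```bash
python3 tq.py
```

```text
t 17.65 M [ 0.041 -1.2   -0.016] F [ 5.6  0.1 -2.2] Mz each [-0.012 -0.004 -0.031] yaw [-1.6855 -1.6842 -1.6839] turned cw 2.121 j6 1.517 tau6 0.036
```

>>> {"fn": "play_rows", "kwargs": {"commands": [[[-1,0,0,0,-0.05],[-1,0,0,0,-0.1],[-1,0,0,0,-0.1]]]}}

```text
time: 18.0
position: [0.6474, -0.0225, 0.1525]
tool_rot: [0.445, 0.552, 0.444, -0.548]
ft_force: [5.4, 0.0, -1.6]
opening: 0.0124
```

```bash
python3 tq.py;python3 look2.py pics/k5.png
```

```text
t 18.1 M [ 0.025 -1.207 -0.038] F [ 5.6  0.  -2.3] Mz each [ 0.005 -0.061 -0.058] yaw [-1.783  -1.7818 -1.7815] turned cw 2.218 j6 1.615 tau6 0.035
t 18.15 j [-0.166  0.437  0.178  1.307  0.004  1.615] pos [ 0.6474 -0.0225  0.1525] q [ 0.445   0.552   0.4443 -0.5475] F [ 5.23 -0.1  -1.36] M [ 0.06  -1.265 -0.059] open 0.0127
```

View pics/k5.png

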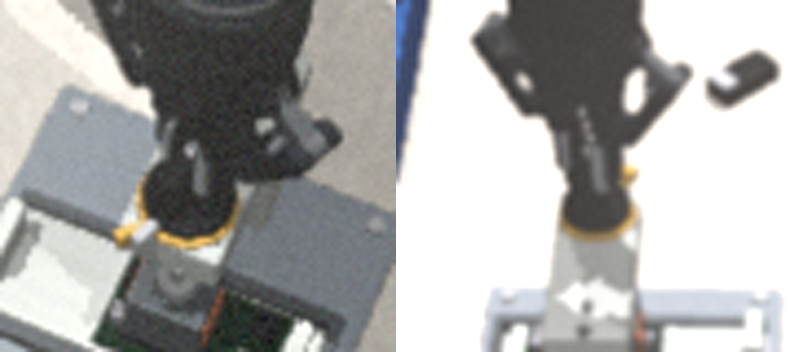

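>>> {"fn": "play_rows", "kwargs": {"commands": [[[-1,0,0,0,-0.05],[-1,0,0,0,-0.1],[-1,0,0,0,-0.1]]]}}

```text
time: 18.6
position: [0.6477, -0.0226, 0.1525]
tool_rot: [0.417, 0.573, 0.416, -0.569]
ft_force: [5.3, -0.8, -2.6]
opening: 0.0126
```

```bash
python3 tq.py
```

```text
t 18.7 M [-0.022 -1.181  0.062] F [ 5.7  0.3 -2.2] Mz each [0.029 0.086 0.07 ] yaw [-1.8806 -1.8793 -1.879 ] turned cw 2.316 j6 1.713 tau6 0.129
```

>>> {"fn": "play_rows", "kwargs": {"commands": [[[-1,0,0,0,-0.05],[-1,0,0,0,-0.1],[-1,0,0,0,-0.1]]]}}

```text
time: 19.05
position: [0.6479, -0.0228, 0.1525]
tool_rot: [0.389, 0.593, 0.388, -0.588]
ft_force: [5.5, -1.2, -2.3]
opening: 0.0128
```

```bash
python3 tq.py
```

```text
t 19.15 M [-0.066 -1.161  0.238] F [ 5.8 -0.1 -2.2] Mz each [0.264 0.232 0.216] yaw [-1.9779 -1.9766 -1.9764] turned cw 2.413 j6 1.811 tau6 0.262
```

The foot bears: tau6 rose from 0.036 to 0.129 and then 0.262 N m, which is about 37 N and then 91 N. That is firm and well below 160 N. I back off by 1.57 rad.

>>> {"fn": "play_rows", "kwargs": {"commands": [[[-1,0,0,0,0.05],[-1,0,0,0,0.15],[-1,0,0,0,0.25],[-1,0,0,0,0.35],[-1,0,0,0,0.45],[-1,0,0,0,0.55],[-1,0,0,0,0.65],[-1,0,0,0,0.75],[-1,0,0,0,0.8],[-1,0,0,0,0.8]]]}}

```text
time: 20.2
position: [0.6458, -0.0226, 0.1525]
tool_rot: [0.588, 0.393, 0.59, -0.389]
ft_force: [-5.5, 0.8, 2.9]
opening: 0.0126
```

```bash
python3 tq.py
```

```text
t 20.3 M [0.156 1.177 0.038] F [-5.6  0.9  2.6] Mz each [0.078 0.003 0.031] yaw [-1.172  -1.1733 -1.1737] turned cw 1.611 j6 1.006 tau6 -0.036
```

>>> {"fn": "play_rows", "kwargs": {"commands": [[[-1,0,0,0,0.1],[-1,0,0,0,0.2],[-1,0,0,0,0.3],[-1,0,0,0,0.4],[-1,0,0,0,0.5],[-1,0,0,0,0.6],[-1,0,0,0,0.7],[-1,0,0,0,0.78],[-1,0,0,0,0.78],[-1,0,0,0,0.78]]]}}

```text
time: 21.35
position: [0.6439, -0.024, 0.1524]
tool_rot: [0.691, 0.138, 0.696, -0.138]
ft_force: [-4.6, -7.3, 1.4]
opening: 0.0122
```

```bash
python3 tq.py;python3 look2.py pics/k6.png
```

```text
t 21.45 M [-1.28   0.888  0.061] F [-5.3 -6.6  2.2] Mz each [0.056 0.035 0.092] yaw [-0.3923 -0.3924 -0.3924] turned cw 0.829 j6 0.225 tau6 0.015
t 21.5 j [-0.168  0.441  0.184  1.322  0.     0.225] pos [ 0.6439 -0.024   0.1524] q [ 0.6907  0.1379  0.6964 -0.1378] F [-5.14 -6.2   1.98] M [-1.229  0.931  0.036] open 0.0125
```

View pics/k6.png

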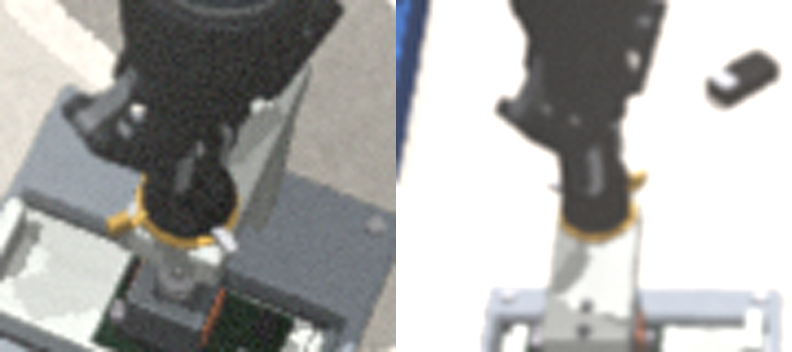

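View pics/k6w.png

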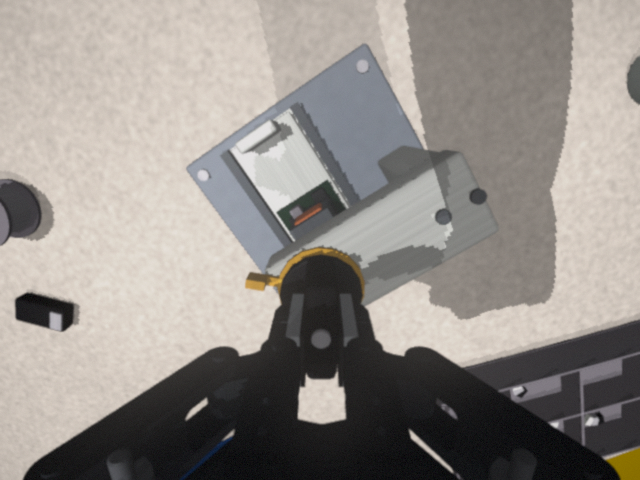

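>>> {"fn": "play_rows", "kwargs": {"commands": [[[-1,0,0,0,0],[-1,0,0,0,0],[0,0,0,0,0],[0,0,0,0,0],[0,0,0,0,0],[0,0,0,0,0],[0,0,0,0.02,0],[0,0,0,0.05,0],[0,0,0,0.09,0],[0,-0.02,-0.005,0.13,0],[0,-0.06,-0.01,0.15,0],[0,-0.06,-0.01,0.15,0]]]}}

```text
time: 22.85
position: [0.5818, -0.0342, 0.3075]
tool_rot: [0.693, 0.138, 0.694, -0.138]
ft_force: [0.9, -0.1, -0.5]
opening: 0.0427
```

```bash
python3 look2.py pics/k7.png
python3 - <<'E'
import cv2
im=cv2.imread('pics/k7w.png')[200:320,240:400];cv2.imwrite('pics/k7z.png',cv2.resize(im,None,fx=5,fy=5,interpolation=2))
E
```

```text
t 22.85 j [-0.203  0.317  0.382  1.638 -0.     0.19 ] pos [ 0.5818 -0.0342  0.3075] q [ 0.693   0.1379  0.6941 -0.138 ] F [ 0.88 -0.14 -0.53] M [ 0.017 -0.057  0.009] open 0.0427
```

View pics/k7.png

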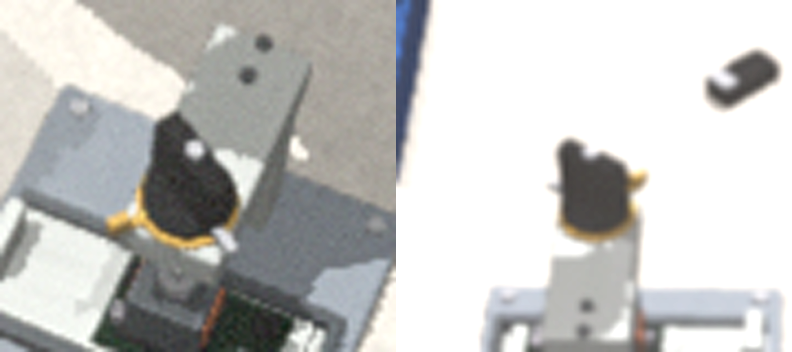

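View pics/k7z.png

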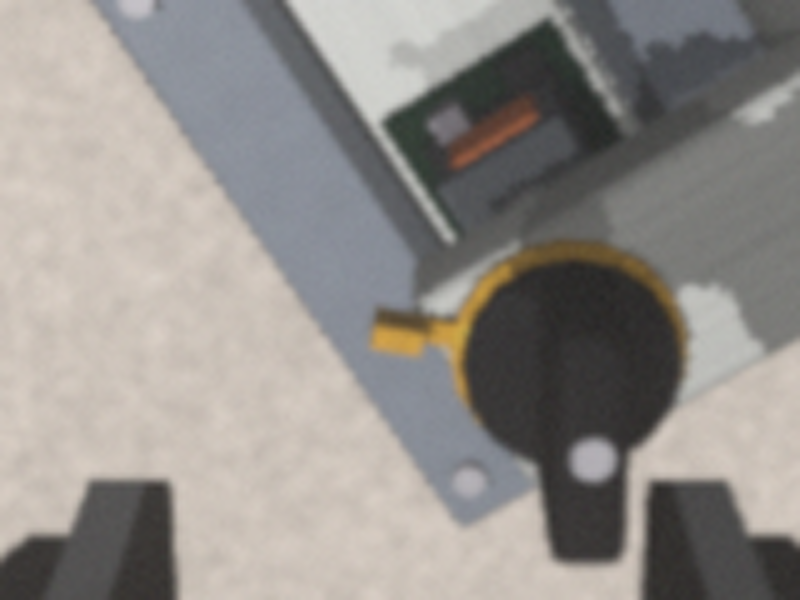

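```bash
python3 - <<'E'
from h import *
W=imaging.camera_model('wrist');S=imaging.camera_model('scene')
w=lambda x,y:(240+x/5-.4,200+y/5-.4);f=lambda x,y:(310+x/4.4-.4,230+y/4.4-.4)
ang=lambda v:np.degrees(np.arctan2(v[1],v[0]))
c=np.array([.6435,-.0255])
be=onz(W,w(588,560),.204)[:2];dsc=onz(W,w(572,355),.167)[:2];tb=onz(W,w(400,335),.165)[:2]
print('wrist axis',dsc,'bar',ang(be-dsc),'tab',ang(tb-dsc),'diff',ang(be-dsc)-ang(tb-dsc))
l=onz(S,f(225,238),.163)[:2];t=onz(S,f(118,223),.164)[:2]
for cc in(c,dsc,[.645,-.025]):print('scene lug',ang(l-cc),np.linalg.norm(l-cc),'tab',ang(t-cc),np.linalg.norm(t-cc),'diff',ang(l-cc)-ang(t-cc))
# tab position
print('tab top mid outer',[onz(W,(x,y),.058)for x,y in((0,0),)])
E
python3 - <<'E'
import cv2
im=cv2.imread('pics/k7w.png');cv2.imwrite('pics/k7t.png',cv2.resize(im[90:290,200:400],None,fx=3,fy=3,interpolation=2))
E
```

```text
wrist axis [ 0.64054875 -0.02407798] bar -21.79406806375357 tab -118.34323332215826 diff 96.54916525840468
scene lug -13.900925968819438 0.029594393914149933 tab -117.55966118764827 0.03243046474135813 diff 103.65873521882884
scene lug -15.073459515884114 0.03280770840639632 tab -111.77584575215327 0.032491067830456924 diff 96.70238623626916
scene lug -15.615168648395214 0.02827109947693967 tab -119.4339184189242 0.033585705465744686 diff 103.81874977052898
tab top mid outer [array([ 0.23629054, -0.27674596,  0.058     ])]
```

View pics/k7t.png

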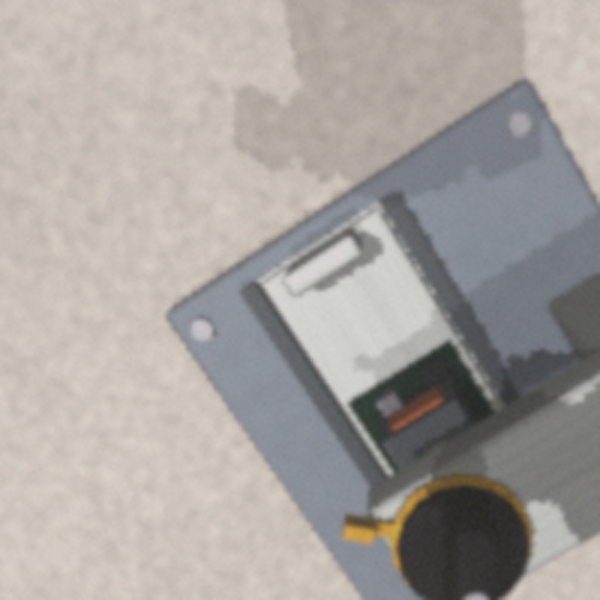

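Run:
```python
from h import *
W=imaging.camera_model('wrist')
p=onz(W,(200+318/3-.3,90+256/3-.3),.058)[:2];r=p-[.6437,-.0252];print('tab x in press',r@[.985,.174],r@[-.174,.985])
st();print(manip.sign_off())
```

```text
tab x in press -0.09636271449094695 0.001375648247926173
t 23.0 j [-0.202  0.324  0.38   1.635  0.     0.191] pos [ 0.584  -0.034   0.3023] q [ 0.6908  0.138   0.6963 -0.1378] F [ 0.57 -0.05 -0.31] M [-0.011  0.    -0.021] open 0.0428
the job is handed in; nothing more can be done
None
```

I did the whole job and handed it in at about 23 s; sign-off gives no verdict, so my own checks are all there is to go on.

- **Tray:** I pushed it to its stop, where the force rose to about 13 N. The last wrist picture puts the tab at -96 mm from the screw axis. Home is -98 mm and the limit is -101 mm.
- **Pressing:** I turned the knob clockwise about 2.41 rad. The joint-6 torque then rose from 0.036 to 0.26 N m, which is about 90 N at the foot (up to about 110 N by the wrist sensor). That is well over 15 N and below 160 N.
- **Backing off:** I turned the knob back 1.58 rad and let go. The angle between lug and pointer tab in the last pictures, less the 9° tab offset, is 88 to 95°.
- **At the end:** The gripper is open and clear above the press, with the wrist force near zero. I did not measure the bystanders again; nothing was touched near them.

**Checks that disagreed:**
- **Finger ends:** All three cameras put the shut fingers' ends about 30 mm above the reported TCP. My first push therefore passed over the tab without touching it, and I repeated it lower.
- **Screw axis:** My estimates differed by up to about 5 mm between the white mark and the disc and bar end. This caused side forces of up to about 8 N while turning.

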